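Tip a manifold block into its clamping fixture and clamp it

TASK

Tip the standing aluminium block over into the clamping fixture so that it lies flat on the bright seat, between the side rail and the cam, with its row of ports facing up. Push it along until its end is fully home against the end stop, and then swing the cam lever fully shut so that the cam presses the block against the side rail. Only push with the fingers: do not take the block or the lever's knob between them or lift the block, and leave the things lying around where they are.

Things in the scene. Friction and masses are not known exactly. Their poses are not given: they have to be found in the camera images.
- fixture: Steel clamping fixture bolted to the bench. Origin on the bench top; x along the plate = direction in which the block is to be tipped, y towards the side rail, z up. Base plate x -120 to 130 mm, y -90 to 70 mm, top at z 12 mm; flush bright seat x -32 to 94 mm, y -31 to 31 mm. The side opposite the rail is open but for the cam. Four bolt heads near the corners reach z 21 mm.
- rail_face (a point): Middle of the top inner edge of the side rail: fixture frame 36, 32, 37 mm. The rail runs from fixture x -23 to 95 mm, 18 mm thick, its top 37 mm above the bench.
- stop_face (a point): Middle of the top inner edge of the end stop: fixture frame 95, 0, 42 mm. The stop runs from fixture y -32 to 50 mm, 18 mm thick, its top 42 mm above the bench.
- block: Loose aluminium manifold block, 40 mm thick (x) x 60 wide (y) x 130 tall (z), 0.6 to 0.9 kg, row of three dark ports on its -x face. Starts standing on end on the near part of the base plate, square to the fixture within 2 degrees. Origin: centre of the end it stands on; x points to the seat. Lying home against the stop, its origin is at fixture x -35 mm, 32 mm above the bench
- block_toe (a point): Middle of the block's lower +x edge (block frame 20, 0, 0 mm), about which it tips towards the seat; it stays on the base plate, 12 mm above the bench. 1 to 4 N near the top tips the block; past about 17 degrees it falls by itself and comes to lie -x face up, 5 to 30 mm short of the end stop.
- block_mid (a point): Centre of the block (block frame 0, 0, 65 mm). Sliding the lying block takes 4 to 10 N.
- cam_lever (a joint): Angle of the cam lever about its upright pivot, rad: 0 = fully open, 1.92 = fully shut (end of travel). Seen from above it turns clockwise as it shuts. It starts between 0 and 0.2 and stays where it is left; the last part needs 3 to 10 N at the knob because the cam presses the block, sliding it up to 15 mm to the rail.
- cam_pivot (a point): Point on the lever's pivot axis, fixture frame 38, -58, 52 mm.
- cam_knob (a point): Middle of the upright black tapered knob at the lever's end, 65 mm from the pivot axis, 79 mm above the bench; knob 12 to 21 mm in diameter, 56 to 102 mm above the bench. The lever's flat arm (14 mm wide) has its top at 56 mm. In the fixture frame the lever points at -75 degrees from +x (outward) when open, -185 degrees (back along the plate) when shut.
- cam_axis (a point): Centre of the round steel eccentric cam, 36 mm diameter, on the pivot below the lever arm, 22 to 44 mm above the bench; 12 mm off the pivot axis and turning with the lever. Open, it leaves 73 to 76 mm between itself and the rail.
- hose_tail_big: Bystander: brass hose tail, 21 x 52 x 18 mm, lying beyond the side rail; origin centre of its underside.
- hose_tail_small: Bystander: small brass hose tail, 17 x 42 x 14 mm, beside the other one; origin centre of its underside.
- coupler: Bystander: steel air coupler, 25 x 60 x 25 mm, left of the fixture; origin centre of its underside.
- hexkey: Bystander: black hex key, 34 x 104 x 8 mm, right of the fixture; origin centre of its underside.
- tape_roll: Bystander: roll of black tape, 64 mm diameter, 20 mm high; origin centre of its underside.
- jar: Bystander: clear jar with a red lid, 70 mm diameter, 101 mm high, standing left of the fixture; origin centre of its underside.

How it is judged:
By the outcome, as a careful person would: the job done as asked, in the order asked, and still so for the second after the job is handed in, with the robot touching nothing.
It also fails if it takes over 53 s, if anything falls off the work surface, if the arm or the gripper's body presses on something with over 40 N, if the wrist force passes 120 N, or if a joint passes its speed limit or range.

ROBOT

A 6-joint arm with a two-finger parallel gripper is mounted at the origin on a cart in front of the work surface, level with it; the furniture and walls round the work are solid. World frame = base frame: x ahead of the robot, y to its left, z up, the work surface at z = 0. Lengths are in mm, angles in rad, forces in N, time in s.
With the tool pointing down it reaches from about 350 to 875 mm from the base axis. Payload 4.2 kg.
Tool frame: the origin (TCP) lies midway between the tips of the shut fingers; the grasp point (between the pads) lies 19 mm behind it; z points along the fingers, y is the direction in which the jaws open and shut (so a half turn about z gives the same grasp; the last joint's range is limited). The gripper opens to 85 mm and grips with 20 to 120 N. Pads are 22 mm wide; open, the fingers measure 114 mm over their backs; the gripper's body (76 mm by 85 mm) begins 54 mm behind the grasp point. The pads swing forward as they close: fully open they stand 13 mm farther back than shut.
Start: joints at [1.608, 0.385, 0.008, 0, -1.194, -0.259], TCP at [137.46, 609.675, 231.312] pointing down, gripper open.
Joint ranges: [-3.14, 3.14], [-1.21, 2.06], [-1.07, 1.41], [-3.16, 2.05], [-2.99, -0.16], [-3.1, 3.1]. Speed limits (rad/s): [2.79, 2.79, 3.14, 3.14, 3.14, 3.14].

INTERFACE

Orientations are given as a unit quaternion [x, y, z, w].
In Python, from bench import arm gives the robot as it stands. The module is installed in compiled form; this text tells all that it offers.
- The arm moves only by the tool drive_tool, never from a script. Its argument "moves" is a list that holds one entry, the list of rows, each a list of 7 numbers: the opening, from 0 (shut) to 1 (fully open), then the shift along the tool's x, y, z in m, then the turn, a rotation vector about the tool's x, y, z in rad. In form: [[[hand, dx, dy, dz, wx, wy, wz], ...]]. A call has 1 to 20 rows; each row shifts and turns the pose as measured when the row begins, along the tool's axes as they then stand; what a row does not reach is not made up. A row lasts 1/10 s, in which the tool goes at most 50 mm and 8.59 degrees, less where a joint would pass 70% of its speed; a pose out of reach is approached as far as the arm can. A call with a gripper value outside its range is refused whole. The fingers move at their own pace and stop on an object; the grip force is fixed at half the most. Time passes only in rows, so rows that do not move let the fingers close. It gives the time, the measured TCP pose, the force and the opening at its end, in the units of the state.
- arm.read_state(): the state, without advancing time (a new reading comes with each control period).
- arm.get_image(name): name is "scene" or "top" or "wrist"; returns (picture, depth): 420x560x3 uint8, red, green, blue; 420x560 float32, mm along the optical axis (not along the pixel's ray), 0 where there is no reading.
- arm.camera_params(name): a dict with "fov_y" (degrees; the focal length in pixels is half the picture's height over the tangent of half this angle, whatever the lens; pixels are square), "cx", "cy" (the principal point, pixels), "world_from_camera" (4x4, takes a point from camera to world coordinates); the wrist camera has in their place "T_tool_cam" (4x4, takes a point from camera to tool coordinates, whose origin is the TCP and whose axes are the flange's). Camera axes: x right, y down, z forward; pixel columns grow to the right and rows downward; lengths in mm; the calibration is good to about 2 mm. A picture is of the moment at which its call begins: read the wrist's pose just before it. camera_params takes no time and is no camera call.
- arm.job_done(): hands the job in, once; it reports no verdict.
The state is a dict: "clock": time; "joints": joint angles; "joint_vel": joint speeds; "joint_efforts": joint torques, N m; "position": TCP position; "ee_rot": TCP orientation; "contact_force": force on the tool from outside, world axes, zero at the start; "wrist_torque": the same for the moment, N m; "gripper_width": finger opening in mm.
Only numpy, scipy, OpenCV 4.12 (cv2) and the standard library are available. Lean on these libraries where they do the work, as an engineer would, in place of code of your own. Each camera call takes 0.05 s, during which the arm holds its last target.

## Working session

There is one attempt and no reset: what is moved stays moved. The work goes in short steps, Python scripts to look and compute and a tool call to move; the robot and the scene stay as the last step left them, time stands still between calls to the robot, and variables do not carry over. Pictures are saved under pics/ and viewed, and the job is handed in when it is done.

Besides the shell and the picture viewer there is one more tool, called after "Request:" by a JSON object that holds its "method" and its "body". drive_tool: Moves the arm, as the interface text tells. Its arguments: {"type":"object","properties":{"moves":{"type":"array","items":{"type":"array","items":{"type":"array","items":{"type":"number"}}}}},"required":["moves"]}

```bash
mkdir -p pics; cat > h.py <<'E'
import numpy as np, cv2
from bench import arm
from scipy.spatial.transform import Rotation as R
def snap(name,tag):
    p,d=arm.get_image(name); cv2.imwrite(f'pics/{tag}.png',cv2.cvtColor(p,cv2.COLOR_RGB2BGR)); np.save(f'pics/{tag}_d.npy',d); return p,d
def cam(name,st=None):
    c=arm.camera_params(name); f=210/np.tan(np.radians(c['fov_y'])/2)
    if name=='wrist':
        T=np.eye(4);T[:3,:3]=R.from_quat(st['ee_rot']).as_matrix();T[:3,3]=st['position'];W=T@np.array(c['T_tool_cam'])
    else: W=np.array(c['world_from_camera'])
    return f,c['cx'],c['cy'],W
def ray(C,u,v,z):
    f,cx,cy,W=C; d=W[:3,:3]@np.array([(u-cx)/f,(v-cy)/f,1]); o=W[:3,3]; return o+d*(z-o[2])/d[2]
def pt(C,u,v,dep):
    f,cx,cy,W=C; return W[:3,:3]@(np.array([(u-cx)/f,(v-cy)/f,1])*dep)+W[:3,3]
def proj(C,P):
    f,cx,cy,W=C; q=W[:3,:3].T@(np.array(P)-W[:3,3]); return q[0]/q[2]*f+cx,q[1]/q[2]*f+cy
E
python3 - <<'E'
from h import *
s=arm.read_state();print(s)
for n in('scene','top'):
    snap(n,n+'0');print(n,arm.camera_params(n))
print(arm.camera_params('wrist'))
E
```

```text
{'clock': 0.0, 'joints': array([ 1.60759435e+00,  3.85550801e-01,  6.59527725e-03, -5.33188596e-04,
       -1.19399542e+00, -2.58608636e-01]), 'joint_vel': array([ 3.64049366e-05,  1.06545887e-03, -2.23867474e-04, -1.45358294e-03,
       -3.13929042e-04, -1.00676464e-03]), 'joint_efforts': array([-2.86503300e-04, -3.92293489e+01,  1.88398451e+01,  4.18627247e+00,
       -4.60710391e-03,  2.84233197e-07]), 'position': array([137.3364589 , 609.10761971, 230.20803388]), 'ee_rot': array([ 9.93844809e-01, -1.10775779e-01, -8.65439935e-05,  1.10204347e-03]), 'contact_force': array([-0.45296771, -0.72820812, -0.52560524]), 'wrist_torque': array([ 0.01210617,  0.00253377, -0.02495828]), 'gripper_width': 85.47510510792495}
scene {'fov_y': 47.859967053778064, 'cx': 280.674037852111, 'cy': 209.66300482225705, 'world_from_camera': array([[ 8.35816279e-01, -3.41521868e-01,  4.29853418e-01,
         1.13228381e+02],
       [-5.48951957e-01, -5.08571299e-01,  6.63330221e-01,
        -7.49203811e+02],
       [-7.93066540e-03, -7.90391073e-01, -6.12551269e-01,
         7.34252163e+02],
       [ 0.000
[... 256 characters left out ...]
2e+02],
       [-9.99828784e-01,  1.83898599e-02, -2.05298838e-03,
        -5.97112886e+01],
       [-7.05122591e-04, -1.48731722e-01, -9.88877332e-01,
         9.53761894e+02],
       [ 0.00000000e+00,  0.00000000e+00,  0.00000000e+00,
         1.00000000e+00]])}
{'fov_y': 69.66407138139031, 'cx': 281.43529200354925, 'cy': 208.0020304615416, 'T_tool_cam': array([[ 5.38068936e-04, -9.53222940e-01, -3.02267658e-01,
         7.78138980e+01],
       [ 9.99999780e-01,  3.95526948e-04,  5.32784285e-04,
        -1.93157346e-01],
       [-3.88307199e-04, -3.02267878e-01,  9.53222943e-01,
        -1.42829910e+02],
       [ 0.00000000e+00,  0.00000000e+00,  0.00000000e+00,
         1.00000000e+00]])}
```

View pics/scene0.png

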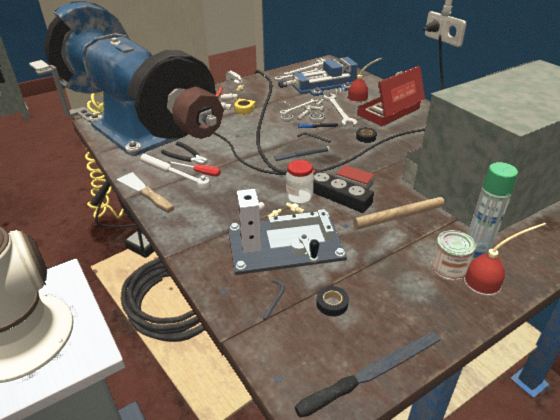

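View pics/top0.png

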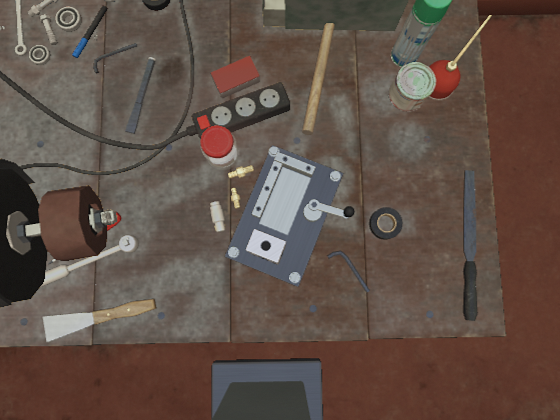

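```bash
python3 - <<'E'
import cv2
i=cv2.imread('pics/top0.png');cv2.imwrite('pics/top0z.png',cv2.resize(i[135:295,200:400],None,fx=4,fy=4,interpolation=cv2.INTER_CUBIC)[:600])
i=cv2.imread('pics/scene0.png');cv2.imwrite('pics/scene0z.png',cv2.resize(i[160:290,210:370],None,fx=4.5,fy=4.5,interpolation=cv2.INTER_CUBIC))
E
```

```text
(no output)
```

View pics/top0z.png

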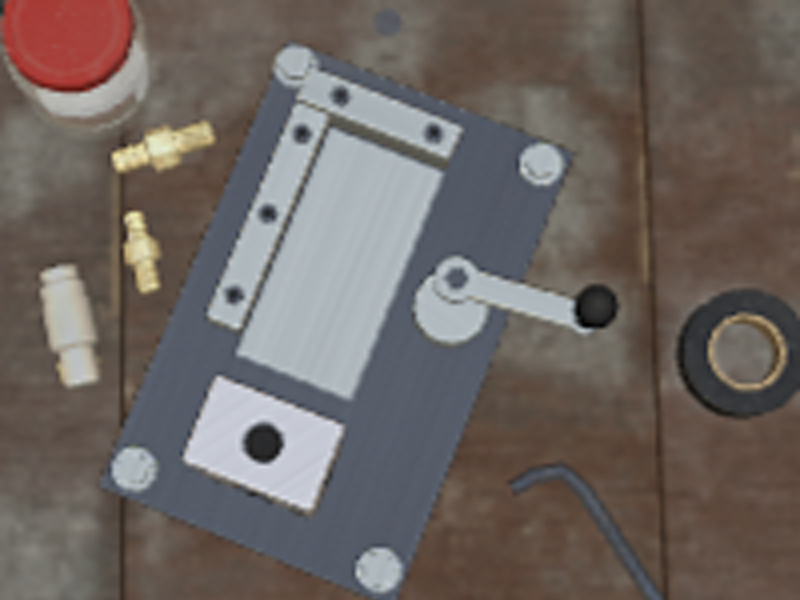

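View pics/scene0z.png

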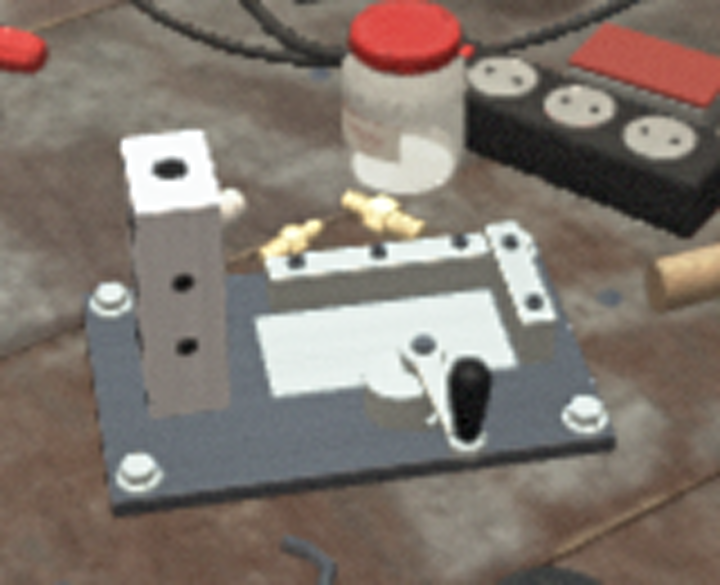

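```bash
cat > fix.py <<'E'
from h import *
C=cam('top')
L=[((-23,32,37),(240,328)),((-23,50,37),(207,316)),((113,-32,42),(463,128)),((95,-32,42),(447,160)),((-32,31,12),(237,355)),((-32,-31,12),(352,400)),((-120,70,12),(102,488)),((130,-90,12),(575,152))]
F=np.array([l[0] for l in L],float)
Z=lambda p:(200+(p[0]+.5)/4-.5,135+(p[1]+.5)/4-.5)
Wp=np.array([ray(C,*Z(l[1]),l[0][2]) for l in L])
a=F[:,:2]-F[:,:2].mean(0);b=Wp[:,:2]-Wp[:,:2].mean(0)
H=a.T@b; th=np.arctan2(H[0,1]-H[1,0],H[0,0]+H[1,1])
r=np.array([[np.cos(th),-np.sin(th)],[np.sin(th),np.cos(th)]]);t=Wp[:,:2].mean(0)-r@F[:,:2].mean(0)
def f2w(p): return np.r_[r@np.array(p[:2])+t,p[2]]
def w2f(p): return np.r_[r.T@(np.array(p[:2])-t),p[2]]
E
python3 - <<'E'
from fix import *
print('theta',np.degrees(th),'t',t)
print(np.round((F[:,:2]@r.T+t)-Wp[:,:2],1))
for n,p,z in(('knobtop',(596,303),102),('pivot',(457,277),58),('b1',(221,376),142),('b2',(345,426),142),('b3',(312,514),142),('b4',(183,461),142)):
    w=ray(C,*Z(p),z);print(n,np.round(w,1),np.round(w2f(w),1))
S=cam('scene');d=np.load('pics/top0_d.npy')
u,v=map(int,np.round(Z((264,400))));print('block top depth',pt(C,u,v,d[v,u]))
u,v=map(int,np.round(Z((400,450))));print('plate',pt(C,u,v,d[v,u]))
ds=np.load('pics/scene0_d.npy')
for p in((235,257),(268,287),(273,275)):print(p)
# scene check
for q in((-120,-90,12),(130,-90,12),(95,-32,42),(-23,32,37)):
    print(q,np.round(np.array(proj(S,f2w(q)))-[210,160],1)*4.5)
E
```

```text
theta -23.004137866879557 t [566.44075284 -54.1322984 ]
[[-1.5 -0.2]
 [-0.8  0.2]
 [ 0.9  0.2]
 [ 0.5 -1.1]
 [ 0.3 -0.5]
 [-0.1  0.1]
 [ 0.2  1.6]
 [ 0.5 -0.4]]
knobtop [ 559.4 -182.2  102. ] [  43.5 -120.6  102. ]
pivot [ 579.5 -121.8   58. ] [ 38.4 -57.2  58. ]
b1 [524.8 -12.1 142. ] [-54.8  22.4 142. ]
b2 [502.  -65.6 142. ] [-54.8 -35.7 142. ]
b3 [464.4 -50.6 142. ] [-95.3 -36.7 142. ]
b4 [488.2   4.7 142. ] [-95.   23.6 142. ]
block top depth [513.48573201 -31.2144356  140.01622281]
plate [499.34047103 -94.48981922  15.86480627]
(235, 257)
(268, 287)
(273, 275)
(-120, -90, 12) [109.8  498.15]
(130, -90, 12) [617.4  430.65]
(95, -32, 42) [521.1 317.7]
(-23, 32, 37) [268.65 274.05]
```

```bash
python3 - <<'E'
from h import *
P=[]
for n in('top','scene'):
    C=cam(n);f,cx,cy,W=C;d=np.load(f'pics/{n}0_d.npy');v,u=np.nonzero(d>0)
    q=np.c_[(u-cx)/f,(v-cy)/f,np.ones(len(u))]*d[v,u][:,None];P.append(q@W[:3,:3].T+W[:3,3])
P=np.vstack(P);np.save('pics/cloud.npy',P)
# height map max z per 50mm cell
xs=range(0,1000,50);ys=range(800,-350,-50)
print('x\\y',*[f'{y:4d}' for y in ys])
for x in xs:
    row=[]
    for y in ys:
        m=(P[:,0]>=x)&(P[:,0]<x+50)&(P[:,1]>=y)&(P[:,1]<y+50)
        row.append(f'{P[m,2].max():4.0f}' if m.sum()>1 else '   .')
    print(f'{x:4d}',*row)
E
```

```text
x\y  800  750  700  650  600  550  500  450  400  350  300  250  200  150  100   50    0  -50 -100 -150 -200 -250 -300
   0 -718 -718 -719 -718 -719 -719 -714 -720 -719 -720 -720 -719 -717 -621    .    .  230  232  213    9    3 -718 -719
  50 -716 -719 -718 -720 -719 -718 -718 -717 -720 -722 -719 -718 -718   -0    3   15  229  229  187    2    2 -720 -721
 100 -719 -719 -716  253  252  256 -718 -715 -719 -718 -718 -714 -718    2    3    2    3    2    3    3    2 -721 -718
 150 -719 -717 -719  284  271 -719 -718 -718 -719 -720 -721 -720 -721 -624 -623 -621 -622 -619   -6   -6 -618 -721 -715
 200 -707 -710 -706 -716 -718 -720 -720 -718 -721 -717 -719 -720 -719 -718 -720 -722 -719 -719 -720 -719 -722 -720 -720
 250  193 -707 -706 -618 -611 -614 -611 -609 -613 -703 -709 -709 -710 -719 -724 -721    .    .    .    .    .    .    .
 300  235   25    1    2    2    2    3    5   14   15   12    7    6    6    6    5    6    5    7    5    6    5    6
 350  257  210  275  264  244   19   27    6   16  255   24   24   25   22    7    7    5    6    5    6    5    7    5
 400  266   57  287  
[... 718 characters left out ...]
    .    .    3    6    6    7   15   18   18   17   24   47  105  105   23   15   38    6    5    6
 750    .    .   14    .   24   16    7    7   17   17   12   14   14   12   49   50   49   50   47   38    6    6   78
 800    2   14   22   26   31   31   18   18   16    6    5    6   19    6   13   40   47   48   48   37   24    6   80
 850    2    8   17   18   27   29   17   16    7    6   11    6   19    7   14   40   40   39    6   37   36    5    6
 900   29   15   21    3   17   14   11   17   18   20   12   13   19    6   13    5    6    6    6   34   37    7  194
 950    7    3    2   15   14    9   10   21   23   19   16    6    5    6   13    8    6   90  273  273  273  273  273
```

Request:
{"method": "drive_tool", "body": {"moves": [[[0,0,0.01,-0.045,0,0,0],[0,0,0.01,-0.045,0,0,0],[0,0,0.01,-0.045,0,0,0],[0,0,0.01,-0.045,0,0,0],[0,0,0.02,-0.03,0,0,0],[0,0.03,0.02,0,0,0,0],[0,0.03,0.02,0,0,0,0],[0,0.03,0.02,0,0,0,0],[0,0.03,0.02,0,0,0,0],[0,0.03,0.02,0,0,0,0],[0,0.03,0.02,0,0,0,0]]]}}

```text
clock: 1.2
position: [274.2, 388.4, 443.6]
ee_rot: [0.994, -0.107, -0.001, 0.009]
contact_force: [0.7, 0.5, -0.2]
gripper_width: -0.1
```

```bash
cat >> fix.py <<'E'
def go(target_f,yaw_f=0,tilt=False):
    """tool-frame shift/turn from current pose to fixture point with tool x along fixture yaw (deg), tool down"""
    s=arm.read_state();M=R.from_quat(s['ee_rot']);y=th+np.radians(yaw_f)
    G=R.from_euler('z',y)*R.from_euler('x',np.pi)
    d=M.inv().apply(f2w(target_f)-s['position']);w=(M.inv()*G).as_rotvec()
    print('t',round(s['clock'],2),'pos f',np.round(w2f(s['position']),1),'world',np.round(s['position'],1),'F',np.round(s['contact_force'],1),'grip',round(s['gripper_width'],1))
    print(' shift mm',np.round(d,1),'turn',np.round(w,3),'joints',np.round(s['joints'],2))
E
python3 - <<'E'
from fix import *
print(f2w((-126,-6.6,150)))
go((-126,-6.6,430))
E
```

```text
[447.88143293 -10.96694585 150.        ]
t 1.2 pos f [-442.   293.2  443.6] world [274.2 388.4 443.6] F [ 0.7  0.5 -0.2] grip -0.1
 shift mm [254.9 352.9  19.9] turn [ 0.017 -0.002  0.186] joints [ 1.3   0.06  0.09  0.   -1.63  0.06]
```

Request:
{"method": "drive_tool", "body": {"moves": [[[0,0.026,0.035,0,0.002,0,0.018],[0,0.026,0.035,0,0.002,0,0.018],[0,0.026,0.035,0,0.002,0,0.018],[0,0.026,0.035,0,0.002,0,0.018],[0,0.026,0.035,0,0.002,0,0.018],[0,0.026,0.035,0,0.002,0,0.018],[0,0.026,0.035,0,0.002,0,0.018],[0,0.026,0.035,0,0.002,0,0.018],[0,0.022,0.03,0,0.002,0,0.018],[0,0,0,0,0,0,0]]]}}

```text
clock: 2.2
position: [408.2, 7.9, 443.5]
ee_rot: [0.981, -0.192, -0.001, 0.002]
contact_force: [0.2, -0.1, -0.4]
gripper_width: -0.1
```

```bash
python3 - <<'E'
from fix import *
go((-126,-6.6,118))
s=arm.read_state();snap('wrist','w1')
E
```

```text
t 2.2 pos f [-169.9   -4.8  443.5] world [408.2   7.9 443.5] F [ 0.2 -0.1 -0.4] grip -0.1
 shift mm [ 44.2   1.  325.4] turn [0.005 0.001 0.015] joints [ 0.42 -0.08 -0.04  0.   -1.62  0.76]
```

View pics/w1.png

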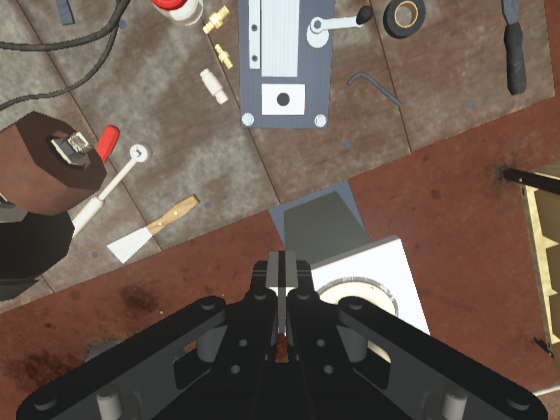

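```bash
python3 - <<'E'
from fix import *
import cv2
i=cv2.imread('pics/w1.png');cv2.imwrite('pics/w1z.png',cv2.resize(i[0:140,200:400],None,fx=4,fy=4,interpolation=cv2.INTER_CUBIC))
go((-126,-6.6,118))
E
```

```text
t 2.25 pos f [-170.6   -3.7  443.4] world [408.    9.2 443.4] F [ 0.8 -0.1 -0.8] grip -0.2
 shift mm [ 45.    2.3 325.3] turn [0.004 0.001 0.016] joints [ 0.43 -0.08 -0.04  0.   -1.62  0.76]
```

View pics/w1z.png

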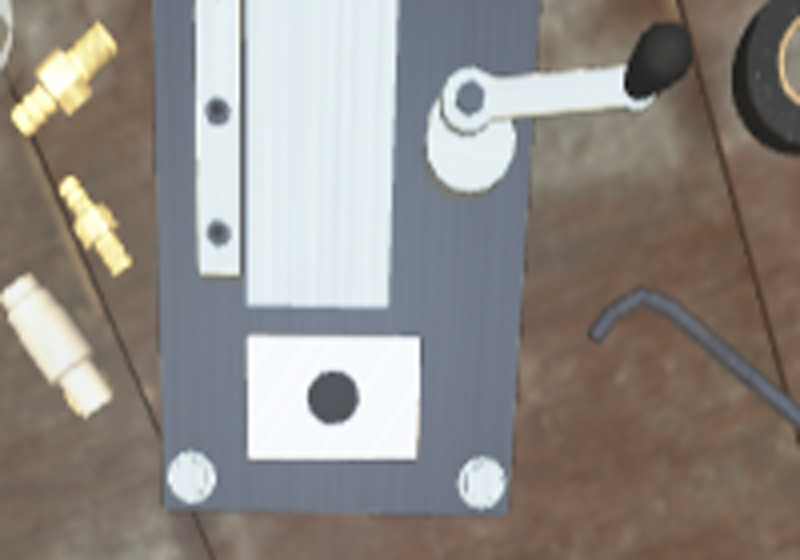

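```bash
python3 - <<'E'
from fix import *
s=arm.read_state();C=cam('wrist',s)
z=lambda p:(200+(p[0]+.5)/4-.5,(p[1]+.5)/4-.5)
for n,p,h in(('rail-23,32',(240,276),37),('seat-32,31',(246,306),12),('seat -32,-31',(388,306),12),('plate -120,70',(165,509),12),('plate -120,-90',(508,514),12),('b',(247,334),142),('b',(420,336),142),('b',(418,460),142),('b',(246,459),142)):
    print(n,np.round(w2f(ray(C,*z(p),h)),1))
E
```

```text
rail-23,32 [-24.7  33.5  37. ]
seat-32,31 [-33.5  32.5  12. ]
seat -32,-31 [-32.5 -29.7  12. ]
plate -120,70 [-120.1   70.    12. ]
plate -120,-90 [-119.7  -87.8   12. ]
b [-55.7  24.5 142. ]
b [-55.3 -34.6 142. ]
b [-95.8 -35.5 142. ]
b [-96.5  25.  142. ]
```

Request:
{"method": "drive_tool", "body": {"moves": [[[0,0.02,0.001,0.04,0,0,0.008],[0,0.02,0.001,0.045,0,0,0.008],[0,0,0,0.045,0,0,0],[0,0,0,0.045,0,0,0],[0,0,0,0.045,0,0,0],[0,0,0,0.045,0,0,0],[0,0,0,0.035,0,0,0],[0,0,0,0.02,0,0,0],[0,0,0,0.005,0,0,0],[0,0,0,0,0,0,0]]]}}

```text
clock: 3.25
position: [445.5, -0.2, 108.3]
ee_rot: [0.981, -0.193, 0.001, -0.0]
contact_force: [0.2, -0.5, 0.2]
gripper_width: -0.0
```

```bash
python3 - <<'E'
from fix import *
go((-108,-6.,122))
E
```

```text
t 3.25 pos f [-132.4    2.4  108.3] world [ 4.455e+02 -2.000e-01  1.083e+02] F [ 0.2 -0.5  0.2] grip -0.0
 shift mm [ 24.3   8.7 -13.6] turn [-0.001 -0.002  0.013] joints [ 0.37  0.22 -0.59  0.   -0.76  0.81]
```

Request:
{"method": "drive_tool", "body": {"moves": [[[0,0.005,0.004,-0.007,0,0,0.006],[0,0.005,0.005,-0.007,0,0,0.007],[0,0.004,0,0,0,0,0],[0,0.004,0,0,0,0,0],[0,0,0,0,0,0,0]]]}}

```text
clock: 3.75
position: [463.7, -15.1, 129.3]
ee_rot: [0.98, -0.199, 0.007, -0.003]
contact_force: [-0.4, -0.0, 0.3]
gripper_width: -0.1
```

```bash
python3 - <<'E'
from fix import *
go((-70,-6.,122))
E
```

```text
t 3.75 pos f [-109.8   -4.3  129.3] world [463.7 -15.1 129.3] F [-0.4 -0.   0.3] grip -0.1
 shift mm [39.7  1.8  7.8] turn [-0.009 -0.012  0.001] joints [ 0.32  0.21 -0.53  0.   -0.81  0.85]
```

Request:
{"method": "drive_tool", "body": {"moves": [[[0,0.003,0.001,0.003,0,0,0],[0,0.004,0.001,0.003,0,0,0],[0,0.004,0,0.002,0,0,0],[0,0.004,0,0,0,0,0],[0,0.004,0,0,0,0,0],[0,0.004,0,0,0,0,0]]]}}

```text
clock: 4.35
position: [484.4, -27.1, 120.2]
ee_rot: [0.98, -0.199, 0.005, -0.003]
contact_force: [-0.1, 0.7, 1.0]
gripper_width: 0.1
```

```bash
python3 - <<'E'
from fix import *
go((-70,-6.,122))
E
```

```text
t 4.35 pos f [-86.1  -7.2 120.2] world [484.4 -27.1 120.2] F [-0.1  0.7  1. ] grip 0.1
 shift mm [16.2 -1.2 -1.6] turn [-0.008 -0.009  0.   ] joints [ 0.28  0.26 -0.49  0.   -0.81  0.89]
```

```bash
python3 - <<'E'
from fix import *
p,_=snap('scene','s2');i=cv2.imread('pics/s2.png');cv2.imwrite('pics/s2z.png',cv2.resize(i[110:290,200:370],None,fx=3.3,fy=3.3))
go((-70,-6.,122))
E
```

```text
t 4.4 pos f [-85.4  -6.9 120.3] world [485.2 -27.1 120.3] F [0.9 0.2 0.8] grip -0.1
 shift mm [15.4 -0.9 -1.5] turn [-0.008 -0.01   0.   ] joints [ 0.28  0.26 -0.49  0.   -0.81  0.89]
```

View pics/s2z.png

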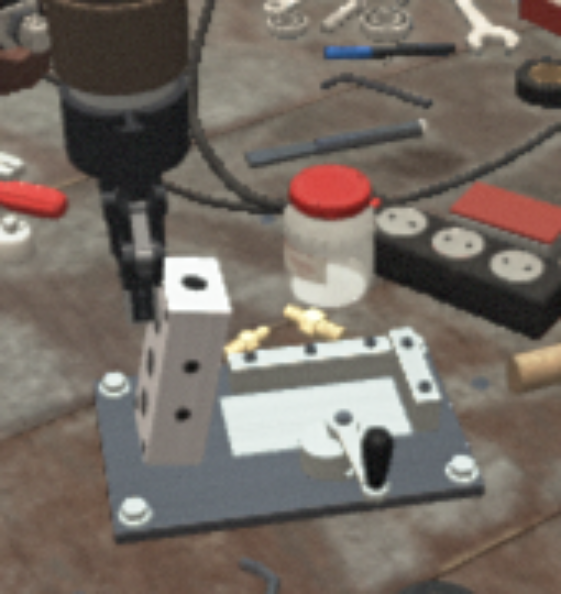

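The block is tilting about its toe (tilted edge at about px (165,300) to (145,455) in the zoom), with the finger on its -x face. I'll keep pushing.

Request:
{"method": "drive_tool", "body": {"moves": [[[0,0.004,0,0,0,0,0],[0,0.004,0,0,0,0,0],[0,0.004,0,0,0,0,0],[0,0.004,0,0,0,0,0],[0,0.003,0,0,0,0,0],[0,0,0,-0.005,0,0,0],[0,0,0,-0.005,0,0,0],[0,0,0,0,0,0,0]]]}}

```text
clock: 5.2
position: [505.1, -35.4, 131.4]
ee_rot: [0.98, -0.199, 0.007, -0.003]
contact_force: [-0.0, -1.1, 0.4]
gripper_width: -0.2
```

```bash
python3 - <<'E'
from fix import *
go((-90,-6.,122))
p,_=snap('scene','s3');i=cv2.imread('pics/s3.png');cv2.imwrite('pics/s3z.png',cv2.resize(i[110:290,200:370],None,fx=3.3,fy=3.3))
E
```

```text
t 5.2 pos f [-63.8  -6.7 131.4] world [505.1 -35.4 131.4] F [-0.  -1.1  0.4] grip -0.2
 shift mm [-26.3  -0.7   9.1] turn [-0.008 -0.012  0.   ] joints [ 0.25  0.28 -0.43  0.   -0.85  0.92]
```

View pics/s3z.png

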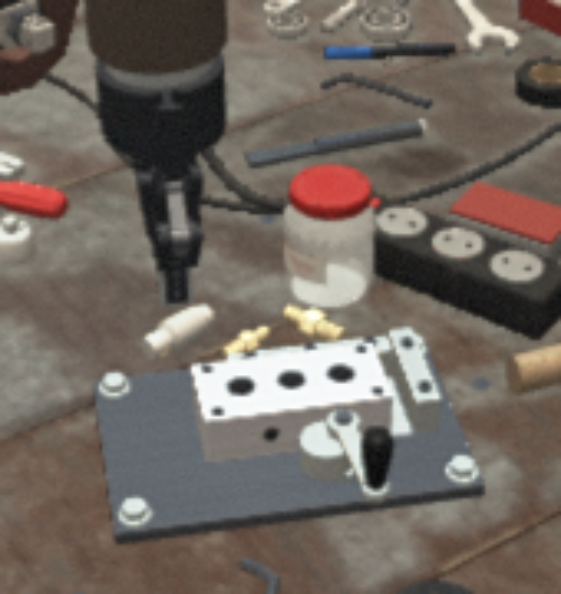

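Block now lies flat, ports up (three ports at zoom px (240,385), (290,378), (340,372)), between rail and cam, short of the stop. Next I back off and go down behind its near end.

Request:
{"method": "drive_tool", "body": {"moves": [[[0,-0.012,0,0,0.0,0.0,0],[0,-0.012,0,0,0,0,0],[0,-0.01,0,0.02,0,0,0],[0,0,0,0.025,0,0,0],[0,0,0,0.025,0,0,0],[0,0,0,0.018,0,0,0],[0,0,0,0.005,0,0,0],[0,0,0,0,0,0,0]]]}}

```text
clock: 6.05
position: [467.3, -19.1, 36.9]
ee_rot: [0.98, -0.198, 0.007, -0.004]
contact_force: [0.3, -0.0, 0.3]
gripper_width: -0.2
```

```bash
python3 - <<'E'
from fix import *
go((-60,-6.,28))
snap('top','t4');i=cv2.imread('pics/t4.png');cv2.imwrite('pics/t4z.png',cv2.resize(i[135:285,200:400],None,fx=4,fy=4,interpolation=cv2.INTER_CUBIC))
s=arm.read_state();np.save('pics/s4.npy',np.r_[s['position'],s['ee_rot']]);snap('wrist','w4')
E
```

```text
t 6.05 pos f [-105.    -6.5   36.9] world [467.3 -19.1  36.9] F [ 0.3 -0.   0.3] grip -0.2
 shift mm [44.8 -0.3  9.5] turn [-0.01  -0.012  0.002] joints [ 0.31  0.37 -0.62  0.   -0.56  0.86]
```

View pics/t4z.png

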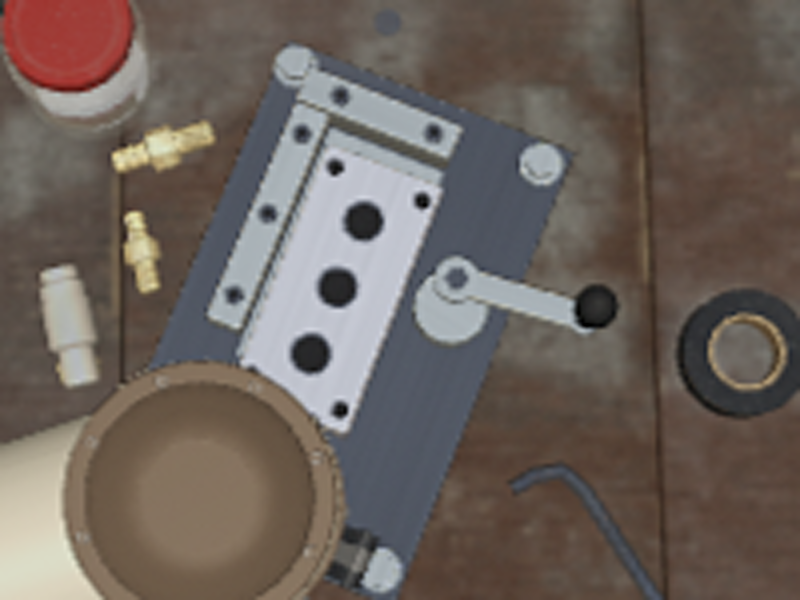

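View pics/w4.png

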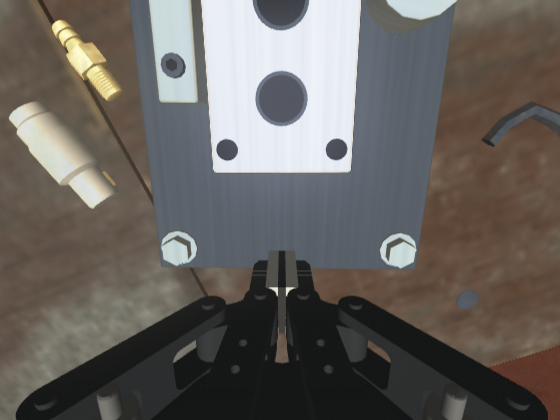

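```bash
python3 - <<'E'
from fix import *
a=np.load('pics/s4.npy');W=cam('wrist',dict(position=a[:3],ee_rot=a[3:]))
for p,z,c in((Z((330,147)),52,C),(Z((443,187)),52,C),(Z((345,434)),52,C),((214,172),52,W),((352,172),52,W),((198,102),37,W)): print(np.round(w2f(ray(c,*p,z)),1))
go((-66,-5,28))
E
```

```text
[76.4 24.4 52. ]
[ 78.5 -34.5  52. ]
[-51.8 -35.1  52. ]
[-51.9  23.   52. ]
[-51.6 -36.6  52. ]
[-22.6  31.8  37. ]
t 6.15 pos f [-104.2   -6.    37.8] world [468.2 -19.   37.8] F [-0.  -1.   0.1] grip 0.3
 shift mm [38.  -0.9 10.4] turn [-0.011 -0.014  0.002] joints [ 0.31  0.37 -0.62  0.   -0.56  0.86]
```

Request:
{"method": "drive_tool", "body": {"moves": [[[0,0.005,0,0.004,-0.005,-0.007,0],[0,0.01,0,0.004,-0.005,-0.007,0],[0,0.01,0,0.001,0,0,0],[0,0.007,0,0,0,0,0],[0,0.004,0,0,0,0,0],[0,0.004,0,0,0,0,0]]]}}

```text
clock: 6.75
position: [507.9, -35.5, 30.8]
ee_rot: [0.98, -0.199, -0.001, -0.001]
contact_force: [-8.7, 5.5, 7.4]
gripper_width: -0.1
```

```bash
python3 - <<'E'
from fix import *
go((-46,-5.5,28))
E
```

```text
t 6.75 pos f [-61.2  -5.7  30.8] world [507.9 -35.5  30.8] F [-8.7  5.5  7.4] grip -0.1
 shift mm [15.2 -0.2  2.8] turn [-0.002  0.002  0.001] joints [ 0.25  0.44 -0.51 -0.   -0.62  0.93]
```

Request:
{"method": "drive_tool", "body": {"moves": [[[0,0.004,0,0,0,0,0],[0,0.004,0,0,0,0,0],[0,0.004,0,0,0,0,0]]]}}

```text
clock: 7.05
position: [510.2, -40.2, 29.9]
ee_rot: [0.98, -0.2, -0.011, 0.001]
contact_force: [-7.8, 5.5, 7.6]
gripper_width: -0.0
```

```bash
python3 - <<'E'
from fix import *
go((-46,-5.5,28))
E
```

```text
t 7.05 pos f [-57.2  -9.2  29.9] world [510.2 -40.2  29.9] F [-7.8  5.5  7.6] grip -0.0
 shift mm [11.3 -3.7  1.7] turn [ 0.006  0.021 -0.002] joints [ 0.23  0.45 -0.49 -0.01 -0.65  0.94]
```

Request:
{"method": "drive_tool", "body": {"moves": [[[0,0.004,-0.004,0,0,0.005,0],[0,0.005,-0.003,0,0,0.005,0],[0,0.005,-0.001,0,0,0.005,0]]]}}

```text
clock: 7.35
position: [513.7, -39.9, 28.3]
ee_rot: [0.979, -0.203, -0.017, 0.006]
contact_force: [-7.9, 5.5, 8.0]
gripper_width: -0.1
```

```bash
python3 - <<'E'
from fix import *
go((-46,-5.5,28))
s=arm.read_state();W=cam('wrist',s);np.save('pics/s5.npy',np.r_[s['position'],s['ee_rot']]);snap('wrist','w5');snap('top','t5');i=cv2.imread('pics/t5.png');cv2.imwrite('pics/t5z.png',cv2.resize(i[135:285,200:400],None,fx=4,fy=4,interpolation=cv2.INTER_CUBIC))
E
```

```text
t 7.35 pos f [-54.1  -7.5  28.3] world [513.7 -39.9  28.3] F [-7.9  5.5  8. ] grip -0.1
 shift mm [ 8.1 -2.   0. ] turn [ 0.019  0.03  -0.007] joints [ 0.24  0.46 -0.48 -0.   -0.67  0.93]
```

View pics/w5.png

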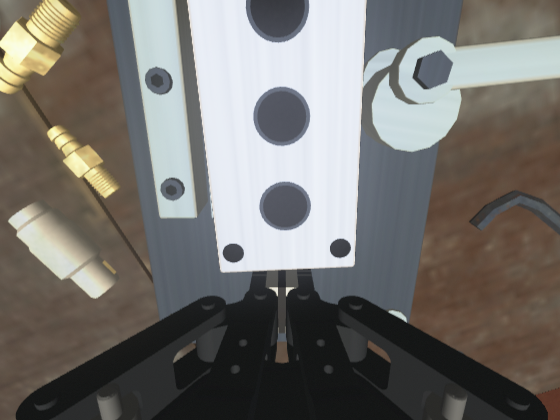

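View pics/t5z.png

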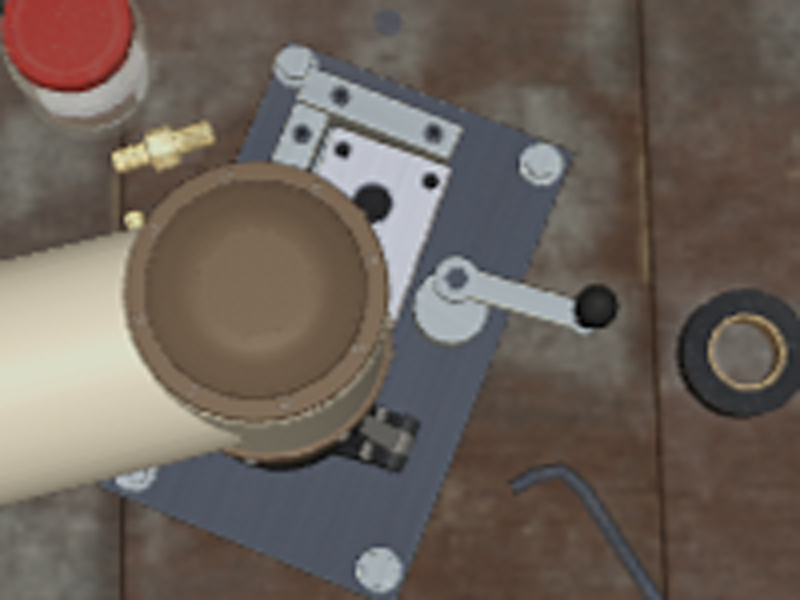

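Request:
{"method": "drive_tool", "body": {"moves": [[[0,0.005,-0.003,0,0.01,0.015,0],[0,0.006,-0.002,0,0.008,0.01,0],[0,0.006,-0.002,0,0.0,0.005,0]]]}}

```text
clock: 7.75
position: [518.4, -41.3, 26.7]
ee_rot: [0.979, -0.205, -0.014, 0.005]
contact_force: [-9.6, 5.5, 8.8]
gripper_width: -0.1
```

```bash
python3 - <<'E'
from fix import *
for p in ((338,128),(452,167)):print(np.round(w2f(ray(C,*Z(p),52)),1))
go((-46,-5.5,28))
E
```

```text
[86.8 24.3 52. ]
[ 89.5 -35.   52. ]
t 7.75 pos f [-49.2  -7.   26.7] world [518.4 -41.3  26.7] F [-9.6  5.5  8.8] grip -0.1
 shift mm [ 3.2 -1.5 -1.4] turn [ 0.015  0.026 -0.011] joints [ 0.23  0.47 -0.47 -0.01 -0.66  0.93]
```

Request:
{"method": "drive_tool", "body": {"moves": [[[0,0.006,-0.002,-0.001,0.005,0.01,0],[0,0.006,-0.002,-0.001,0.005,0.01,0],[0,0.006,-0.002,0,0.0,0.005,0]]]}}

```text
clock: 8.05
position: [519.8, -42.1, 26.1]
ee_rot: [0.978, -0.207, -0.019, 0.006]
contact_force: [-13.8, 10.0, 12.5]
gripper_width: -0.4
```

```bash
python3 - <<'E'
from fix import *
go((-46,-5.5,28))
E
```

```text
t 8.05 pos f [-47.7  -7.1  26.1] world [519.8 -42.1  26.1] F [-13.8  10.   12.5] grip -0.4
 shift mm [ 1.6 -1.6 -1.9] turn [ 0.019  0.036 -0.017] joints [ 0.23  0.47 -0.46 -0.01 -0.68  0.93]
```

Request:
{"method": "drive_tool", "body": {"moves": [[[0,0.007,-0.003,-0.001,0.003,0.01,0],[0,0.008,-0.003,-0.001,0.003,0.01,0],[0,0.008,-0.003,0,0.0,0.005,0]]]}}

```text
clock: 8.35
position: [519.1, -42.3, 25.4]
ee_rot: [0.977, -0.211, -0.033, 0.011]
contact_force: [-19.3, 12.0, 18.2]
gripper_width: -0.1
```

```bash
python3 - <<'E'
from fix import *
go((-46,-5.5,28))
snap('top','t6');i=cv2.imread('pics/t6.png');cv2.imwrite('pics/t6z.png',cv2.resize(i[135:235,250:350],None,fx=6,fy=6,interpolation=cv2.INTER_CUBIC))
snap('scene','s6');i=cv2.imread('pics/s6.png');cv2.imwrite('pics/s6z.png',cv2.resize(i[190:290,220:370],None,fx=5,fy=5,interpolation=cv2.INTER_CUBIC))
E
```

```text
t 8.35 pos f [-48.2  -7.6  25.4] world [519.1 -42.3  25.4] F [-19.3  12.   18.2] grip -0.1
 shift mm [ 2.  -2.1 -2.8] turn [ 0.036  0.06  -0.023] joints [ 0.23  0.49 -0.44 -0.01 -0.72  0.93]
```

View pics/t6z.png

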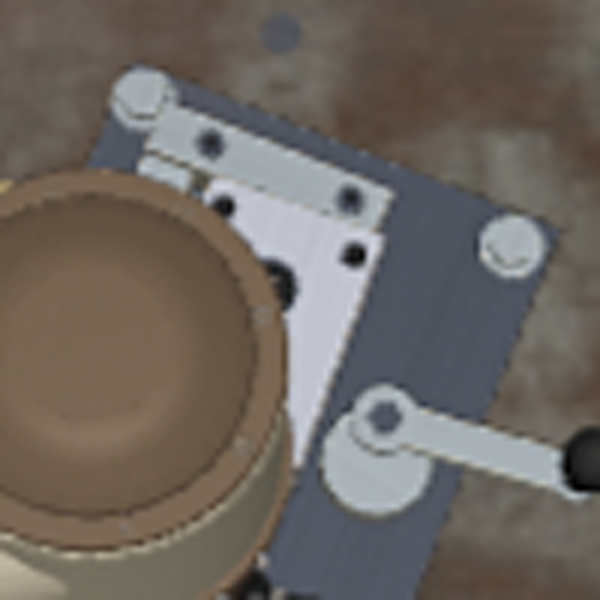

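View pics/s6z.png

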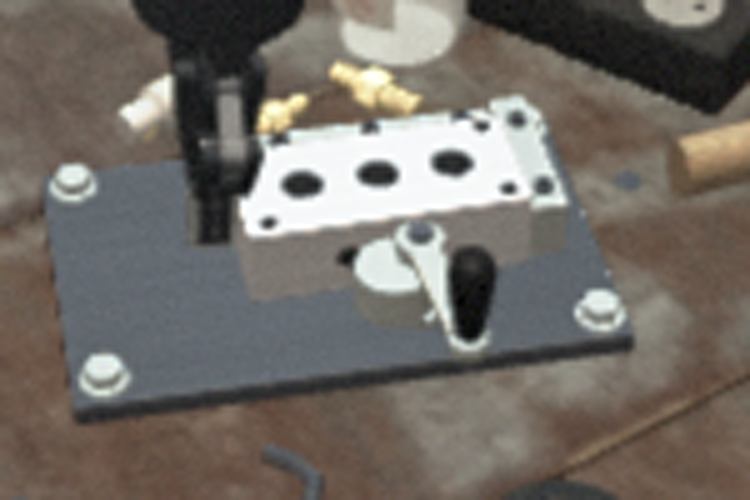

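Force rose sharply (about 29 N) with no further travel, and the gap to the stop has closed (zoom px (210,180)–(385,230)). The block is home. I'll back off and go up.

Request:
{"method": "drive_tool", "body": {"moves": [[[0,-0.01,0,-0.002,0.01,0.02,-0.006],[0,-0.015,0,-0.002,0.01,0.02,-0.006],[0,-0.015,0,-0.01,0.01,0.01,-0.006],[0,0,0,-0.03,0,0,0],[0,0,0,-0.04,0,0,0],[0,0,0,-0.04,0,0,0],[0,0,0,0,0,0,0]]]}}

```text
clock: 9.15
position: [480.6, -26.2, 154.3]
ee_rot: [0.979, -0.202, -0.008, 0.003]
contact_force: [1.0, 0.4, 0.1]
gripper_width: 0.1
```

```bash
python3 - <<'E'
from fix import *
go((78,-122,160))
snap('top','t7');i=cv2.imread('pics/t7.png');cv2.imwrite('pics/t7z.png',cv2.resize(i[135:285,200:400],None,fx=4,fy=4,interpolation=cv2.INTER_CUBIC))
s=arm.read_state();W=cam('wrist',s);np.save('pics/s7.npy',np.r_[s['position'],s['ee_rot']]);snap('wrist','w7')
E
```

```text
t 9.15 pos f [-89.9  -7.9 154.3] world [480.6 -26.2 154.3] F [1.  0.4 0.1] grip 0.1
 shift mm [168.3 113.4  -7.2] turn [ 0.009  0.015 -0.005] joints [ 0.28  0.23 -0.43 -0.   -0.93  0.88]
```

View pics/t7z.png

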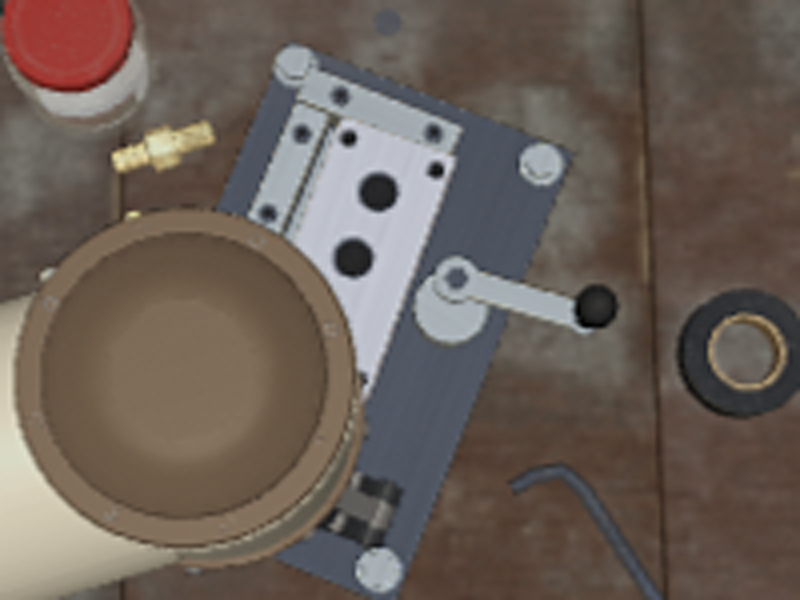

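View pics/w7.png

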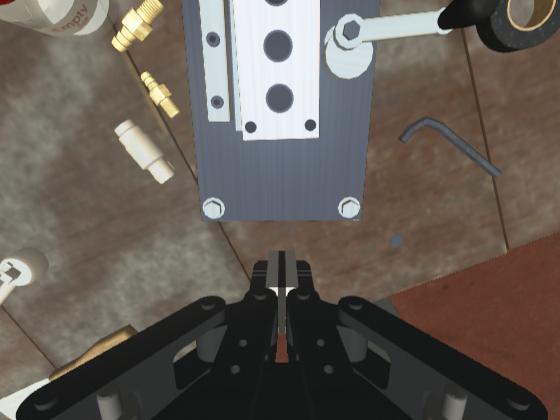

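Request:
{"method": "drive_tool", "body": {"moves": [[[0,0.034,0.022,0,0.002,0.003,0],[0,0.034,0.022,0,0.002,0.003,0],[0,0.034,0.022,0,0.002,0.003,0],[0,0.034,0.022,0,0.002,0.003,0],[0,0.025,0.018,0,0.0,0.003,0],[0,0,0,0,0,0,0],[0,0,0,0,0,0,0]]]}}

```text
clock: 9.95
position: [580.6, -193.6, 133.8]
ee_rot: [0.979, -0.202, -0.016, 0.003]
contact_force: [-0.2, 0.4, -0.7]
gripper_width: 0.1
```

```bash
python3 - <<'E'
from fix import *
go((78,-120,70))
E
```

```text
t 9.95 pos f [  67.5 -122.8  133.8] world [ 580.6 -193.6  133.8] F [-0.2  0.4 -0.7] grip 0.1
 shift mm [12.4 -3.6 63.4] turn [ 0.011  0.03  -0.006] joints [-0.06  0.46 -0.13  0.   -1.01  1.22]
```

Request:
{"method": "drive_tool", "body": {"moves": [[[0,0.01,-0.003,0,0.005,0.015,-0.003],[0,0.004,0,0,0.005,0.015,-0.003],[0,0,0,0.02,0,0,0],[0,0,0,0.025,0,0,0],[0,0,0,0.015,0,0,0],[0,0,0,0,0,0,0]]]}}

```text
clock: 10.55
position: [594.8, -192.0, 71.1]
ee_rot: [0.981, -0.196, 0.002, 0.0]
contact_force: [-0.4, -0.4, -0.4]
gripper_width: 0.3
```

```bash
python3 - <<'E'
from fix import *
go((67,-120,70))
s=arm.read_state();np.save('pics/s8.npy',np.r_[s['position'],s['ee_rot']]);snap('wrist','w8');snap('scene','s8');i=cv2.imread('pics/s8.png');cv2.imwrite('pics/s8z.png',cv2.resize(i[150:290,220:390],None,fx=4,fy=4,interpolation=cv2.INTER_CUBIC))
E
```

```text
t 10.55 pos f [  80.  -115.9   71.1] world [ 594.8 -192.    71.1] F [-0.4 -0.4 -0.4] grip 0.3
 shift mm [-13.    4.    1.1] turn [-0.    -0.003  0.007] joints [-0.05  0.53 -0.19  0.   -0.85  1.23]
```

View pics/w8.png

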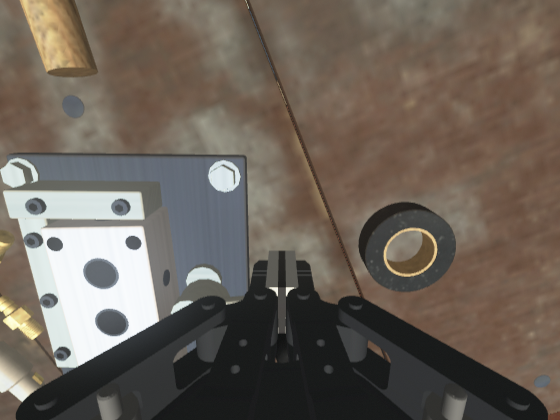

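View pics/s8z.png

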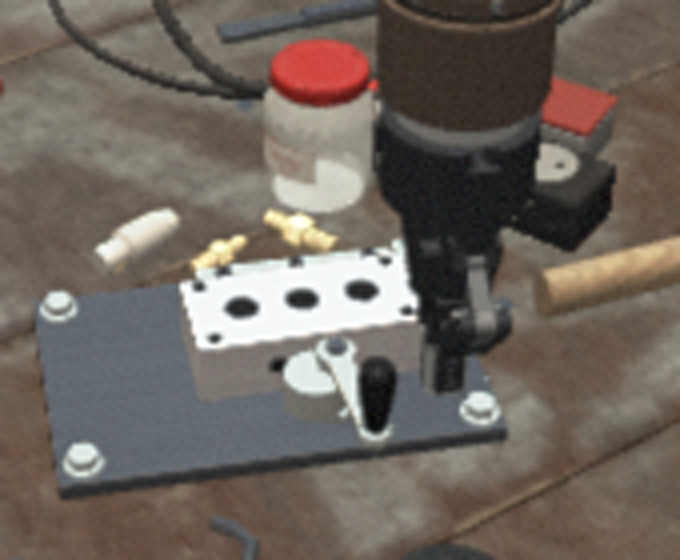

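Request:
{"method": "drive_tool", "body": {"moves": [[[0,-0.008,0.003,0,0,0,0],[0,-0.008,0.003,0,0,0,0],[0,-0.004,0,0,0,0,0.03],[0,-0.005,0.001,0,0,0,0.06],[0,-0.005,0.001,0,0,0,0.06]]]}}

```text
clock: 11.15
position: [566.9, -187.9, 78.7]
ee_rot: [0.963, -0.27, 0.011, -0.001]
contact_force: [1.6, -0.9, -1.5]
gripper_width: 0.3
```

```bash
cat >> fix.py <<'E'
def lev(d=19):
    s=arm.read_state();p=w2f(s['position']);q=p[:2]-[38,-58]
    a=np.degrees(np.arctan2(q[1],q[0]));a=a if a<0 else a-360
    X=R.from_quat(s['ee_rot']).as_matrix()[:,0];yaw=np.degrees(np.arctan2(X[1],X[0])-th);yaw=(yaw+180)%360-180
    Fw=s['contact_force'];Ff=r.T@Fw[:2]
    print('t',round(s['clock'],2),'p',np.round(p,1),'rad',round(np.hypot(*q),1),'(want',round(np.hypot(65,d),1),') phi_est',round(a-np.degrees(np.arctan2(d,65)),1),'yaw_f',round(yaw,1),'-> phi by yaw',round(yaw-90,1),'F fix',np.round(Ff,1),round(Fw[2],1))
E
python3 -c "
from fix import *
lev()"
```

```text
t 11.15 p [  52.7 -123.    78.7] rad 66.6 (want 67.7 ) phi_est -93.6 yaw_f -8.4 -> phi by yaw -98.4 F fix [ 1.9 -0.2] -1.5
```

Request:
{"method": "drive_tool", "body": {"moves": [[[0,-0.006,0.002,0.003,0,0,0.06],[0,-0.006,0.002,0.003,0,0,0.08],[0,-0.006,0.002,0.001,0,0,0.087],[0,-0.006,0.002,0,0,0,0.087]]]}}

```text
clock: 11.55
position: [546.4, -181.1, 77.4]
ee_rot: [0.906, -0.423, 0.02, -0.005]
contact_force: [3.6, -2.6, -1.7]
gripper_width: 0.0
```

```bash
python3 -c "
from fix import *
lev()
snap('scene','s9');i=cv2.imread('pics/s9.png');cv2.imwrite('pics/s9z.png',cv2.resize(i[150:290,220:390],None,fx=4,fy=4,interpolation=cv2.INTER_CUBIC))"
```

```text
t 11.55 p [  31.2 -124.7   77.4] rad 67.0 (want 67.7 ) phi_est -112.1 yaw_f -27.0 -> phi by yaw -117.0 F fix [ 4.3 -1. ] -1.7
```

View pics/s9z.png

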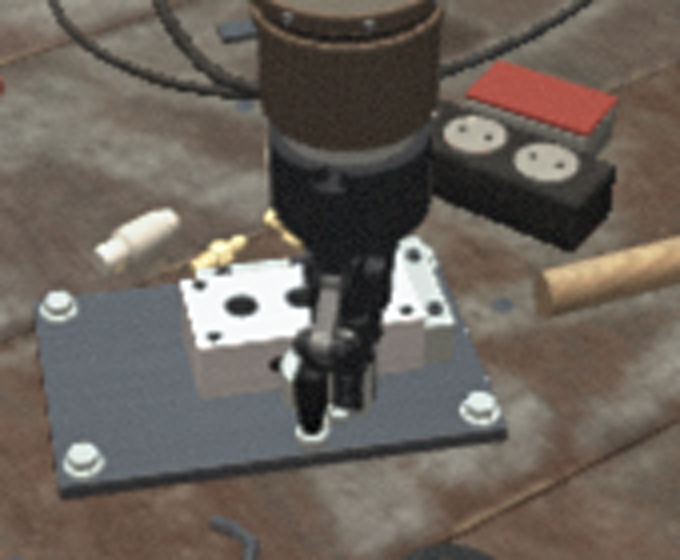

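The lever is swinging with the finger behind it (knob at zoom px (310,400)). I'll continue.

Request:
{"method": "drive_tool", "body": {"moves": [[[0,-0.006,0.002,0.003,0,0,0.07],[0,-0.006,0.002,0.002,0,0,0.08],[0,-0.006,0.002,0.001,0,0,0.08],[0,-0.006,0.002,0.001,0,0,0.08],[0,-0.006,0.002,0.001,0,0,0.08]]]}}

```text
clock: 12.1
position: [527.3, -165.1, 76.5]
ee_rot: [0.805, -0.593, 0.029, -0.012]
contact_force: [1.2, -4.7, -1.0]
gripper_width: -0.1
```

```bash
python3 -c "
from fix import *
lev()"
```

```text
t 12.1 p [   7.3 -117.4   76.5] rad 66.9 (want 67.7 ) phi_est -133.6 yaw_f -49.8 -> phi by yaw -139.8 F fix [ 2.9 -3.9] -1.0
```

Request:
{"method": "drive_tool", "body": {"moves": [[[0,-0.006,0.002,0.003,0,0,0.06],[0,-0.006,0.002,0.002,0,0,0.07],[0,-0.006,0.002,0.002,0,0,0.07],[0,-0.006,0.002,0.002,0,0,0.07],[0,-0.006,0.002,0.002,0,0,0.07]]]}}

```text
clock: 12.6
position: [516.0, -143.2, 73.9]
ee_rot: [-0.691, 0.721, -0.035, 0.02]
contact_force: [-0.0, -5.9, 4.5]
gripper_width: -0.5
```

```bash
python3 -c "
from fix import *
lev();go((0,-100,70),-70)
snap('scene','s10');i=cv2.imread('pics/s10.png');cv2.imwrite('pics/s10z.png',cv2.resize(i[150:290,220:390],None,fx=4,fy=4,interpolation=cv2.INTER_CUBIC))"
```

```text
t 12.6 p [ -11.6 -101.7   73.9] rad 66.1 (want 67.7 ) phi_est -154.9 yaw_f -69.5 -> phi by yaw -159.5 F fix [ 2.3 -5.5] 4.5
t 12.6 pos f [ -11.6 -101.7   73.9] world [ 516.  -143.2   73.9] F [-0.  -5.9  4.5] grip -0.5
 shift mm [  2.4 -11.1   4.8] turn [-0.078 -0.02   0.01 ] joints [ 0.05  0.37 -0.49  0.05 -0.63 -0.13]
```

View pics/s10z.png

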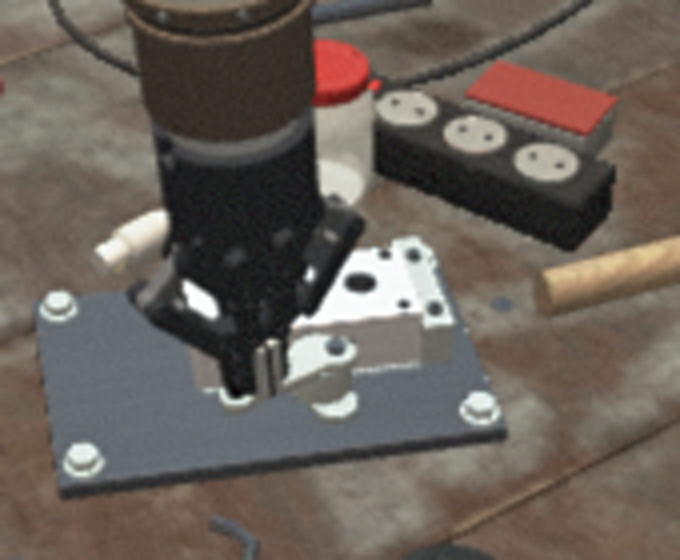

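Request:
{"method": "drive_tool", "body": {"moves": [[[0,-0.006,0.002,0,-0.02,-0.005,0.07],[0,-0.006,0.002,0,-0.02,-0.005,0.07],[0,-0.006,0.002,0,-0.01,0,0.07],[0,-0.006,0.002,0,-0.01,0,0.07]]]}}

```text
clock: 13.05
position: [510.2, -120.7, 75.3]
ee_rot: [-0.583, 0.812, -0.008, 0.007]
contact_force: [1.3, -5.0, -2.2]
gripper_width: -0.0
```

```bash
python3 -c "
from fix import *
lev();go((0,-100,70),-90)"
```

```text
t 13.05 p [-25.7 -83.3  75.3] rad 68.6 (want 67.7 ) phi_est -174.7 yaw_f -85.6 -> phi by yaw -175.6 F fix [ 3.2 -4.1] -2.2
t 13.05 pos f [-25.7 -83.3  75.3] world [ 510.2 -120.7   75.3] F [ 1.3 -5.  -2.2] grip -0.0
 shift mm [ 18.7 -24.3   5.8] turn [-0.022  0.002  0.076] joints [ 0.08  0.38 -0.46  0.01 -0.71 -0.42]
```

Request:
{"method": "drive_tool", "body": {"moves": [[[0,-0.006,0.001,0,-0.005,0,0.05],[0,-0.006,0.001,0,-0.005,0,0.05],[0,-0.006,0.001,0,0,0,0.03]]]}}

```text
clock: 13.35
position: [511.4, -108.9, 75.7]
ee_rot: [-0.53, 0.848, -0.006, -0.0]
contact_force: [1.8, -34.3, -7.2]
gripper_width: 0.1
```

```bash
python3 -c "
from fix import *
lev();go((0,-100,70),-95)"
```

```text
t 13.35 p [-29.3 -71.9  75.7] rad 68.7 (want 67.7 ) phi_est -184.6 yaw_f -93.0 -> phi by yaw -183.0 F fix [ 15.1 -30.8] -7.2
t 13.35 pos f [-29.3 -71.9  75.7] world [ 511.4 -108.9   75.7] F [  1.8 -34.3  -7.2] grip 0.1
 shift mm [ 26.5 -30.6   6.1] turn [-0.01  -0.006  0.035] joints [ 0.11  0.38 -0.45  0.02 -0.73 -0.57]
```

Request:
{"method": "drive_tool", "body": {"moves": [[[0,-0.002,0,0,0,0,0]]]}}

```text
clock: 13.45
position: [511.2, -109.7, 75.8]
ee_rot: [-0.531, 0.848, -0.007, -0.002]
contact_force: [0.5, -6.1, -2.2]
gripper_width: -0.5
```

```bash
python3 -c "
from fix import *
lev()"
```

```text
t 13.45 p [-29.2 -72.7  75.8] rad 68.8 (want 67.7 ) phi_est -183.9 yaw_f -92.9 -> phi by yaw -182.9 F fix [ 2.9 -5.5] -2.2
```

Request:
{"method": "drive_tool", "body": {"moves": [[[0,-0.003,0,0,0,0,0],[0,-0.004,0,0,0,0,0],[0,-0.004,0,0,0,0,0]]]}}

```text
clock: 13.75
position: [511.0, -109.4, 76.0]
ee_rot: [-0.533, 0.846, -0.009, -0.009]
contact_force: [1.8, -19.6, -2.9]
gripper_width: 0.2
```

```bash
python3 -c "
from fix import *
lev()"
```

```text
t 13.75 p [-29.5 -72.6  76. ] rad 69.0 (want 67.7 ) phi_est -184.1 yaw_f -92.6 -> phi by yaw -182.6 F fix [  9.3 -17.3] -2.9
```

20 N with no travel means the lever is at its end. I'll back off away from the knob, go up, and look.

Request:
{"method": "drive_tool", "body": {"moves": [[[0,0.01,0,0,0,0,0],[0,0.015,0,0,0,0,0],[0,0.015,0,-0.01,0,0,0],[0,0.005,0,-0.035,0,0,0],[0,0,0.03,-0.04,0,0,0],[0,0,0.045,-0.03,0,0,0],[0,0,0.045,0,0,0,0],[0,0,0.04,0,0,0,0],[0,0,0.03,0,0,0,0],[0,0,0,0,0,0,0]]]}}

```text
clock: 14.75
position: [311.7, -71.4, 194.7]
ee_rot: [-0.537, 0.844, -0.006, -0.006]
contact_force: [-0.1, -0.1, 0.4]
gripper_width: 0.2
```

```bash
python3 -c "
from fix import *
lev()
snap('top','t11');i=cv2.imread('pics/t11.png');cv2.imwrite('pics/t11z.png',cv2.resize(i[135:285,200:400],None,fx=4,fy=4,interpolation=cv2.INTER_CUBIC))
snap('scene','s11');i=cv2.imread('pics/s11.png');cv2.imwrite('pics/s11z.png',cv2.resize(i[170:290,220:370],None,fx=4.5,fy=4.5,interpolation=cv2.INTER_CUBIC))"
```

```text
t 14.75 p [-227.8 -115.4  194.7] rad 271.9 (want 67.7 ) phi_est -184.1 yaw_f -92.1 -> phi by yaw -182.1 F fix [-0.1 -0.1] 0.4
```

View pics/t11z.png

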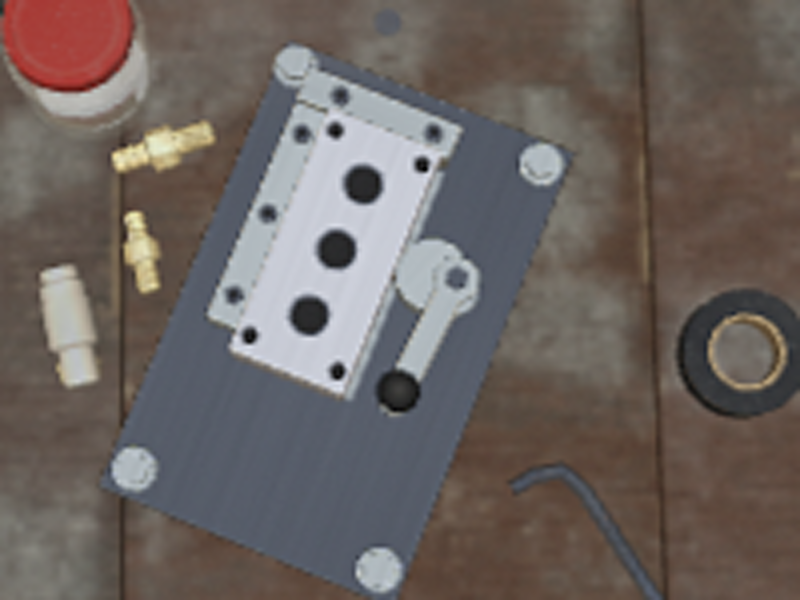

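View pics/s11z.png

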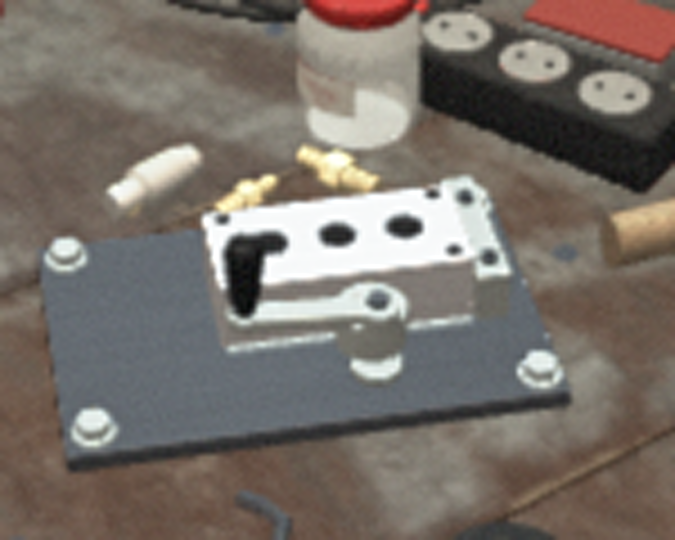

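```bash
python3 -c "
from fix import *
k=w2f(ray(C,*Z((399,390)),102));p=w2f(ray(C,*Z((457,277)),58));print('knob',k,'piv',p)
# knob base/knob mid; relative to initial image: same offsets
k0=w2f(ray(C,*Z((596,303)),102))
for q in(k,k0):print(np.degrees(np.arctan2(q[1]+58,q[0]-38)),np.hypot(q[1]+58,q[0]-38))
for q in((230,351),(345,399),(330,105),(443,150)):print(np.round(w2f(ray(C,*Z(q),52)),1))
p,d=None,np.load('pics/t11_d.npy')
for q in((250,300),(300,270),(380,200),(400,220)):
    u,v=map(int,np.round(Z(q)));print('z',round(pt(C,u,v,d[v,u])[2],1))
i=cv2.imread('pics/t11.png');cv2.imwrite('pics/t11y.png',cv2.resize(i[145:200,260:325],None,fx=9,fy=9,interpolation=cv2.INTER_CUBIC))
"
```

```text
knob [-27.47416072 -51.50514044 102.        ] piv [ 38.43896694 -57.15819698  58.        ]
174.334946780304 65.79550837879641
-84.93578144772084 62.853939197459106
[-35.4  31.5  52. ]
[-36.2 -28.8  52. ]
[96.1 32.3 52. ]
[ 95.8 -27.7  52. ]
z 51.4
z 51.9
z 53.2
z 51.7
```

View pics/t11y.png

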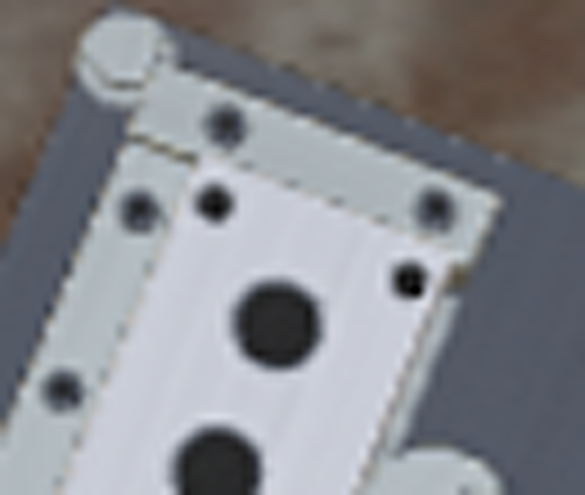

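The lever measures -185.7° (shut is -185°). The block's near end is at x ≈ -35.8 (nominal -35), with no gap at the stop (px (200,160)–(460,245)) or the rail (px (180,200)–(70,480)). The arm is clear, so I'm handing in.

```bash
python3 -c "
from h import *
print(arm.job_done(),arm.read_state()['clock'])"
```

```text
the job is handed in; nothing more can be done
the job is handed in; nothing more can be done
```

I tipped the block over onto the seat with its ports up, pushed it home against the end stop, and swung the cam lever fully shut. I used only the closed fingers and handed the job in at about 15 s. Nothing was gripped or lifted.

| Last check | Measured | Expected |
|---|---|---|
| Block near end (fixture x) | -35.4 to -36.2 mm | -35 mm |
| Block far end (fixture x) | about 96 mm | stop face at 95 mm |
| Block edge at the rail (fixture y) | about 32 mm | rail at 32 mm |
| Block top height | 51 to 53 mm | 52 mm |
| Lever angle | -185.7° | -185° when shut |

- **Contact:** the pictures show no gap at the stop or the rail. The lever took about 20 N without moving any further.
- **Forces:** wrist force readings stayed at or below about 35 N, but I only read them between moves.
- **Bystanders:** the hose tails, coupler, jar, tape roll and hex key looked unmoved in the last pictures. I compared them by eye only.
- **Disagreements:** the block and lever figures agree with the nominal positions to about 1 mm, within the camera calibration. While sliding the block, the finger drifted sideways by up to 4 mm and tilted by up to 4°. I corrected this as I went, and it left no visible skew in the block.

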